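# Return the carded files to the colour-coded bench rack

## Robot

A 7-joint arm with a two-finger parallel gripper is mounted at the origin on the work surface. World frame = base frame: x ahead of the robot, y to its left, z up, the work surface at z = 0. Lengths are in m, angles in rad, forces in N, time in s.
With the tool pointing down it reaches from about 0.4 to 0.75 m from the base axis. Payload 19.5 kg.
Tool frame: the origin (TCP) lies at the very end of the fingers, on their centre line; the grasp point (between the pads) lies 19 mm behind it; z points along the fingers, y is the direction in which the jaws open and shut (so a half turn about z gives the same grasp; the last joint's range is limited). The gripper opens to 85 mm and grips with 20 to 120 N. Pads are 22 mm wide; open, the fingers measure 114 mm over their backs; the gripper's body (76 mm by 85 mm) begins 54 mm behind the grasp point. The pads swing forward as they close: fully open they stand 13 mm farther back than shut.
Start: joints at [-1.338, 0.707, -0.028, 1.485, 0.022, 0.951, -0.075], TCP at [0.156, 0.553, 0.231] pointing down, gripper open.
Joint ranges: [-2.71, 2.71], [-0.32, 2.16], [-1.57, 1.52], [0, 2.45], [-1.46, 4.6], [0, 2.02], [-2.83, 2.83]. Speed limits (rad/s): [1.89, 1.89, 2.57, 2.57, 3.01, 3.01, 3.01].

## Interface

Orientations are given as a rotation vector (axis times angle).
In Python, from plant import robot, effector, kinematics, imaging, regions_of, status gives the robot as it stands. The module is installed in compiled form; this text tells all that it offers. Calls block until the motion is done:
- robot.move_to(position, orientation): joint-space move of the TCP to a pose.
- robot.servo_line(position, vel=0.15, attitude=None): straight line of the TCP; attitude=None keeps the orientation; vel is the mean speed in m/s.
- robot.movej(angles): joint-space move.
- effector.open_jaws() and effector.close(): open the fingers fully, or close them until they stop; the grip force is fixed at half the most.
- robot.wait(seconds).
- kinematics.solve_ik(position, orientation): joint angles nearest the present ones, or None.
- imaging.capture(name): name is "scene" or "side" or "wrist"; returns (picture, depth): 420x560x3 uint8, red, green, blue; 420x560 float32, m along the optical axis (not along the pixel's ray), 0 where there is no reading.
- imaging.camera_model(name): a dict with "fx", "fy", "cx", "cy" (pixels), "rvec" (rotation vector, rad) and "tvec" (3), from world to camera coordinates, as OpenCV has them. Camera axes: x right, y down, z forward; pixel columns grow to the right and rows downward; lengths in m; the calibration is good to about 2 mm. A picture is of the moment at which its call begins: read the wrist's pose just before it. camera_model takes no time and is no camera call; for the wrist camera it gives the pose at the moment of the call.
A pose or a line that the arm cannot do raises robot.Unreachable and nothing moves.
- robot.close_job(): hands the job in, once; it reports no verdict.
Trained networks look in the newest picture that a camera, given by its name, has taken for a name from the list of things; names that differ only in an ending like _2 or _b are one class to them, and where a whole thing is asked for, a point or a joint stands for the part that bears it (a point fixed in the world has none). Each returns a list of dicts, best first, with "p" (0 to 1); they miss things now and then, are a little off and sometimes report something else, mostly with a low value. They report only what shows in the picture. A call takes as long as a camera call.
- regions_of(query, camera): "region" (420x560 bool, what is visible of it) and "bbox" ([left, top, right, bottom] in pixels, round what is visible of it).
Readings, each from a call of its own:
- status.get_clock(): time.
- status.get_q(): joint angles.
- status.get_joint_vel(): joint speeds.
- status.get_joint_torque(): joint torques, N m.
- status.get_tool_pos(): TCP position.
- status.get_tcp_rot(): TCP orientation.
- status.get_contact_force(): force on the tool from outside, world axes, zero at the start.
- status.get_moment(): the same for the moment, N m.
- status.get_finger_gap(): opening from 0.0 (shut) to 1.0 (fully open).
Only numpy, scipy, OpenCV 4.12 (cv2) and the standard library are available. Lean on these libraries where they do the work, as an engineer would, in place of code of your own. Each camera call takes 0.05 s, during which the arm holds its last target. There are 200 camera calls.

## Task

The four hand files have been brushed clean and lie in a row in the wooden carding rack. Put each one back on the bench rack, on the rest of the same colour as its handle, lying flat with its handle in the saddle nearer the robot and its blade in the far one, just as it lies now. Lay them down gently, never dropping one, never let one file touch another (it dulls the teeth), and leave the little flux jar standing where it is.

Things in the scene. Friction and masses are not known exactly. Their poses are not given: they have to be found in the camera images.
- file_red: Loose flat file (blade 18 mm wide, 6 mm thick) with red plastic handle, 0.15 kg, lying in the carding rack, origin 55 mm above the table. Origin: grip point on the handle's axis; +x to the tip, +z up. Handle 24 mm wide (y), 20 high, x = -80 to +22 mm; ferrule 18 mm thick to +36; blade to +156, its underside 4 mm below the axis. Balance point about x = +14 mm.
- rest_red: Fixed red moulded rest on the bench rack. Origin: its underside, 12 mm above the table; +x along it from the handle saddle (nearer the robot) to the blade saddle, +z up. Handle saddle x = -68 to -44 mm, floor 33 mm up, 46 mm between its cheeks; blade saddle x = 96 to 116, floor 39 up, 40 between its cheeks; cheeks 12 high. File home: its origin at (0, 0, 43 mm), x axes alike.
- file_yellow: Loose half-round file (blade 17 mm wide, 7 mm thick, flat side down) with yellow plastic handle, 0.15 kg, lying in the carding rack, origin 55 mm above the table. Origin: grip point on the handle's axis; +x to the tip, +z up. Other sizes and axes as file_red.
- rest_yellow: Fixed yellow moulded rest on the bench rack. Origin: its underside, 12 mm above the table; +x along it from the handle saddle (nearer the robot) to the blade saddle, +z up. Sizes as rest_red; the four rests stand side by side 70 mm apart, in any order.
- file_green: Loose square file (blade 10 x 10 mm) with green plastic handle, 0.15 kg, lying in the carding rack, origin 55 mm above the table. Origin: grip point on the handle's axis; +x to the tip, +z up. Other sizes and axes as file_red.
- rest_green: Fixed green moulded rest on the bench rack. Origin: its underside, 12 mm above the table; +x along it from the handle saddle (nearer the robot) to the blade saddle, +z up. Sizes as rest_red; the four rests stand side by side 70 mm apart, in any order.
- file_blue: Loose round file (blade 11 mm in diameter) with blue plastic handle, 0.15 kg, lying in the carding rack, origin 55 mm above the table. Origin: grip point on the handle's axis; +x to the tip, +z up. Other sizes and axes as file_red.
- rest_blue: Fixed blue moulded rest on the bench rack. Origin: its underside, 12 mm above the table; +x along it from the handle saddle (nearer the robot) to the blade saddle, +z up. Sizes as rest_red; the four rests stand side by side 70 mm apart, in any order.
- carding_rack: Fixed wooden rack where the files start, 300 mm wide (y), origin on the table. Bars hold the files as the rests do (x = -68 to -44 and 96 to 116 mm); between the bars of either rack nothing is higher than 20 mm. Files 70 mm apart, at least 40 mm clear between handles (do not open the fingers fully); dowels between them rise to 77 mm.
- flux_jar: Small closed jar with a white lid, 34 mm in diameter, 50 mm high, 80 g, standing on the table between the two racks; a bystander. Origin: centre of its underside.

How it is judged:
At the end, for the whole second after the job is handed in: Each file lies at rest and released in the rest of its own handle's colour: its origin within 22 mm along, 15 mm across and 4 mm in height of its home point, its length within 0.15 rad of the rest's, not rolled or tipped by more than 0.1 rad; the flux jar stands within 20 mm of its first place (x of file_red in the frame of rest_red between -0.022 and 0.022 m and y of file_red in the frame of rest_red between -0.015 and 0.015 m and z of file_red in the frame of rest_red between 0.039 and 0.047 m and angle between the x axis of file_red and the x axis of rest_red, either way round below 0.15 rad and angle between each of file_red, file_yellow, file_green, file_blue, flux_jar's own z axis and vertical below 0.1 rad and linear speed of each of file_red, file_yellow, file_green, file_blue below 0.02 m/s and angular speed of each of file_red, file_yellow, file_green, file_blue below 0.15 rad/s and contact force between each of file_red, file_yellow, file_green, file_blue and the fingers below 0.05 N and x of file_yellow in the frame of rest_yellow between -0.022 and 0.022 m and y of file_yellow in the frame of rest_yellow between -0.015 and 0.015 m and z of file_yellow in the frame of rest_yellow between 0.039 and 0.047 m and angle between the x axis of file_yellow and the x axis of rest_yellow, either way round below 0.15 rad and x of file_green in the frame of rest_green between -0.022 and 0.022 m and y of file_green in the frame of rest_green between -0.015 and 0.015 m and z of file_green in the frame of rest_green between 0.039 and 0.047 m and angle between the x axis of file_green and the x axis of rest_green, either way round below 0.15 rad and x of file_blue in the frame of rest_blue between -0.022 and 0.022 m and y of file_blue in the frame of rest_blue between -0.015 and 0.015 m and z of file_blue in the frame of rest_blue between 0.039 and 0.047 m and angle between the x axis of file_blue and the x axis of rest_blue, either way round below 0.15 rad and distance of flux_jar from where it was at the start of the episode below 0.02 m); the robot touches nothing.
It fails at once if one file touches another (contact force between file_red and file_yellow above 0.3 N or contact force between any of file_red, file_yellow and file_green above 0.3 N or contact force between any of file_red, file_yellow, file_green and file_blue above 0.3 N).
It fails at once if a file is dropped: let go more than 20 mm above the height at which it lies in the racks ((contact force between file_red and the fingers below 0.01 N and height (world z) of file_red above 0.075 m) or (contact force between file_yellow and the fingers below 0.01 N and height (world z) of file_yellow above 0.075 m) or (contact force between file_green and the fingers below 0.01 N and height (world z) of file_green above 0.075 m) or (contact force between file_blue and the fingers below 0.01 N and height (world z) of file_blue above 0.075 m)).
It fails at once if the flux jar is pushed more than 20 mm or tipped (distance of flux_jar from where it was at the start of the episode above 0.02 m or angle between flux_jar's own z axis and vertical above 0.3 rad).
It also fails if it takes over 106 s, if anything falls off the work surface, if the arm or the gripper's body presses on something with over 40 N, if the wrist force passes 120 N, or if a joint passes its speed limit or range.

## Working session

There is one attempt and no reset: what is moved stays moved. The work goes in short steps, each a Python script; the robot and the scene stay as the last script left them, time stands still between calls to the robot, and variables do not carry over. Pictures are saved under pics/ and viewed, about 12 in all and at most 16, crops included, and the job is handed in when it is done.

```bash
mkdir -p pics; cat > h.py <<'E'
import numpy as np, cv2
from plant import robot, effector, kinematics, imaging, regions_of, status
from scipy.spatial.transform import Rotation as R
def cloud(cam, depth, m=None):
    if m is None: m=imaging.camera_model(cam)
    v,u=np.mgrid[0:depth.shape[0],0:depth.shape[1]]
    z=depth; P=np.stack([(u-m['cx'])/m['fx']*z,(v-m['cy'])/m['fy']*z,z],-1)
    Rm=R.from_rotvec(np.ravel(m['rvec'])).as_matrix()
    return (P-np.ravel(m['tvec']))@Rm
def save(n,img): cv2.imwrite('pics/'+n,img[:,:,::-1])
E
python3 - <<'E'
from h import *
names=[a+c for a in('file_','rest_') for c in('red','yellow','green','blue')]+['carding_rack','flux_jar']
for cam in('scene','side'):
    img,d=imaging.capture(cam); save(cam+'0.png',img); C=cloud(cam,d)
    np.savez(cam+'0.npz',img=img,C=C,d=d)
    for n in names:
        for r in regions_of(n,cam)[:2]:
            m=r['region']&(d>0); P=C[m]
            print(cam,n,round(r['p'],2),r['bbox'],m.sum(),np.round(np.median(P,0),3) if len(P) else '',np.round(P.min(0),3) if len(P) else '',np.round(P.max(0),3) if len(P) else '')
print(status.get_clock(),status.get_q(),status.get_tcp_rot(),status.get_tool_pos())
E
```

```text
scene file_red 0.72 [322.8, 165.4, 399.0, 190.4] 487 [0.58  0.316 0.058] [ 0.485  0.291 -0.   ] [0.718 0.451 0.072]
scene file_yellow 0.69 [291.4, 184.3, 377.6, 212.3] 544 [0.569 0.176 0.059] [0.476 0.151 0.004] [0.707 0.252 0.072]
scene file_yellow 0.22 [274.8, 159.2, 390.0, 249.8] 4077 [0.592 0.151 0.017] [ 0.445  0.066 -0.001] [0.703 0.503 0.079]
scene file_green 0.57 [274.4, 194.7, 361.1, 222.4] 610 [0.57  0.109 0.061] [0.476 0.078 0.022] [0.705 0.192 0.079]
scene file_blue 0.56 [305.2, 172.1, 385.3, 197.0] 424 [0.564 0.25  0.061] [ 0.427  0.218 -0.001] [0.704 0.395 0.072]
scene rest_red 0.78 [170.9, 266.3, 269.5, 349.5] 2846 [ 0.584 -0.241  0.024] [ 0.451 -0.287 -0.001] [ 0.68  -0.153  0.065]
scene rest_red 0.69 [223.5, 233.2, 313.8, 301.0] 2001 [ 0.594 -0.102  0.024] [ 0.46  -0.138 -0.   ] [ 0.693 -0.031  0.065]
scene rest_yellow 0.89 [196.9, 247.8, 292.2, 325.2] 2289 [ 0.59  -0.171  0.025] [ 0.497 -0.223  0.001] [ 0.686 -0.132  0.066]
scene rest_green 0.91 [135.3, 285.9, 237.1, 378.1] 3548 [ 0.583 -0.31   0.023] [ 0.437 -0.347 -0.001] [ 0.673 -0.245  0.065]
scene rest_blue 0.5
[... 1467 characters left out ...]
2 ] [ 0.482 -0.486 -0.001] [ 0.71  -0.208  0.066]
side rest_blue 0.91 [239.1, 164.3, 322.5, 209.5] 1434 [ 0.599 -0.093  0.022] [ 0.503 -0.164 -0.001] [ 0.693 -0.059  0.065]
side rest_blue 0.32 [190.4, 217.1, 305.0, 250.0] 1173 [0.55  0.118 0.061] [ 0.469  0.02  -0.001] [0.722 0.148 0.078]
side carding_rack 0.85 [123.3, 207.5, 296.1, 365.5] 10205 [0.605 0.286 0.014] [ 0.48  -0.019 -0.002] [0.719 0.37  0.078]
side flux_jar 0.89 [306.0, 210.5, 323.4, 236.0] 399 [0.481 0.015 0.032] [ 0.467 -0.059 -0.001] [0.517 0.023 0.053]
1.1 [-1.3377186   0.70650533 -0.0276238   1.48462199  0.02200065  0.9508625
 -0.07548896] [-4.30243388e-01 -3.11195958e+00  1.44708049e-04] [0.15599546 0.55340837 0.23125952]
```

View pics/scene0.png

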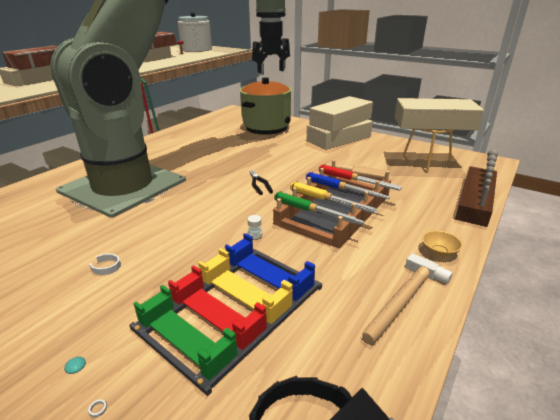

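View pics/side0.png

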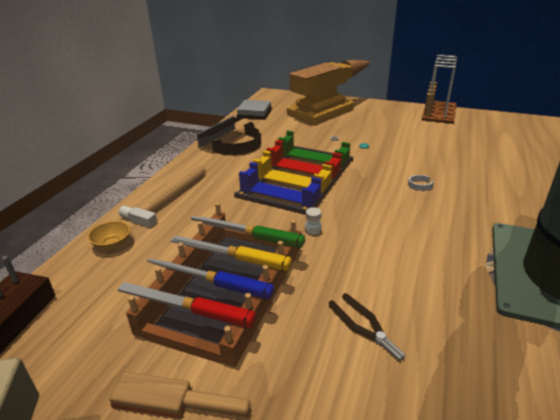

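```bash
python3 - <<'E'
from h import *
q=status.get_q()
m=imaging.camera_model('wrist'); Rm=R.from_rotvec(np.ravel(m['rvec'])).as_matrix()
print('cam pos',-Rm.T@np.ravel(m['tvec']),'axes',np.round(Rm,2),m['fx'],m['cx'],m['cy'])
# tool down, jaws along world y: x_tool=+-x
for name,M in (('A',np.diag([1,-1,-1.])),('B',np.diag([-1,1,-1.]))):
    rv=R.from_matrix(M).as_rotvec()
    for p in ([.56,.326,.04],[.56,.11,.04],[.58,-.1,.04],[.58,-.31,.04],[.5,.2,.4],[.5,-.2,.4],[.56,.326,.16],[.58,-.31,.16]):
        s=kinematics.solve_ik(p,rv); print(name,p,None if s is None else np.round(s,2))
E
```

```text
cam pos [0.08457066 0.57470492 0.37475315] axes [[ 0.27  0.96 -0.  ]
 [ 0.92 -0.26  0.29]
 [ 0.28 -0.08 -0.96]] 358.68262410756324 279.3439633039988 210.09073289281503
A [0.56, 0.326, 0.04] [-0.82  1.15  0.6   1.36 -0.75  0.86 -1.57]
A [0.56, 0.11, 0.04] [-0.48  1.04  0.48  1.68 -0.75  0.62 -1.15]
A [0.58, -0.1, 0.04] [-0.09  1.04  0.43  1.61 -0.65  0.63 -0.89]
A [0.58, -0.31, 0.04] [ 0.27  1.12  0.41  1.32 -0.52  0.81 -0.74]
A [0.5, 0.2, 0.4] [-0.82  0.61  0.83  1.28 -0.44  1.43 -1.6 ]
A [0.5, -0.2, 0.4] [-0.17  0.75  1.26  1.28 -0.71  1.58 -0.59]
A [0.56, 0.326, 0.16] [-0.85  1.01  0.71  1.29 -0.67  1.09 -1.64]
A [0.58, -0.31, 0.16] [ 0.22  0.99  0.57  1.24 -0.54  1.06 -0.73]
B [0.56, 0.326, 0.04] [-0.51  1.06 -0.15  1.35  0.2   0.74  0.84]
B [0.56, 0.11, 0.04] [-0.13  0.98 -0.23  1.66  0.38  0.54  0.98]
B [0.58, -0.1, 0.04] [ 0.31  1.02 -0.4   1.59  0.58  0.65  1.18]
B [0.58, -0.31, 0.04] [ 0.69  1.13 -0.6   1.3   0.7   0.92  1.51]
B [0.5, 0.2, 0.4] [-0.41  0.51 -0.05  1.27  0.03  1.37  1.11]
B [0.5, -0.2, 0.4] [ 0.21  0.52  0.21  1.27 -0.11  1.37  1.99]
B [0.56, 0.326, 0.16] [-0.5   0.91 -0.17  1.27  0.16  0.98  0.87]
B [0.58, -0.31, 0.16] [ 0.62  0.94 -0.44  1.22  0.41  1.06  1.71]
```

```bash
cat >> h.py <<'E'
B=np.diag([-1,1,-1.])
def rot(yaw): return (R.from_euler('z',yaw)*R.from_matrix(B)).as_rotvec()
def look(tag,names,zmin,verbose=True):
    m=imaging.camera_model('wrist'); img,d=imaging.capture('wrist'); save(tag+'.png',img)
    C=cloud('wrist',d,m); np.savez(tag+'.npz',img=img,C=C); out={}
    for n in names:
        for r in regions_of(n,'wrist')[:1]:
            k=cv2.erode(r['region'].astype(np.uint8),np.ones((2,2)))>0
            P=C[k&(d>0)&(C[:,:,2]>zmin)]
            if len(P)<20: print(n,r['p'],'few');continue
            c,wh,a=cv2.minAreaRect(P[:,:2].astype(np.float32)*1000)
            # long axis by PCA, pointing to +x
            bx=cv2.boxPoints((c,wh,a)); e=max((bx[1]-bx[0],bx[2]-bx[1]),key=np.linalg.norm); e=e/np.linalg.norm(e); e*=np.sign(e[0])
            out[n]=(np.array(c)/1000,np.arctan2(e[1],e[0]),P)
            print(n,round(r['p'],2),r['bbox'],'ctr',np.round(c,1),'wh',np.round(sorted(wh),1),'yaw',round(out[n][1],4),'ztop',np.round(np.percentile(P[:,2],[50,98]),4))
    return out
E
python3 - <<'E'
from h import *
cs=('red','yellow','green','blue')
robot.move_to([.5,.22,.30],rot(0)); o=look('w_src',['file_'+c for c in cs]+['flux_jar'],.04)
robot.servo_line([.5,-.2,.30],vel=.3); o=look('w_dst',['rest_'+c for c in cs]+['flux_jar'],.036)
print(status.get_clock())
E
```

```text
file_red 0.97 [352.5, 155.9, 386.6, 344.2] ctr [601.2 326. ] wh [ 29.4 236.3] yaw 0.0164 ztop [0.0636 0.067 ]
file_yellow 0.97 [235.6, 150.3, 260.2, 334.5] ctr [592.  184.6] wh [ 23.3 234.8] yaw -0.0074 ztop [0.0643 0.0672]
file_green 0.81 [169.9, 142.2, 200.8, 336.4] ctr [588.9 116. ] wh [ 24.2 236.5] yaw -0.0071 ztop [0.0646 0.0673]
file_blue 0.58 [301.9, 152.7, 324.8, 339.7] ctr [596.  257.2] wh [ 23.6 234.3] yaw -0.0113 ztop [0.0647 0.0672]
rest_red 0.57 [216.5, 157.4, 283.3, 317.5] ctr [ 585.2 -236.4] wh [ 58.8 184. ] yaw -0.0954 ztop [0.0475 0.0643]
rest_yellow 0.64 [272.8, 166.9, 344.0, 325.8] ctr [ 591.9 -167. ] wh [ 60.4 184. ] yaw -0.0941 ztop [0.0475 0.0644]
rest_green 0.73 [432.0, 137.5, 478.9, 173.0] ctr [485.7   5.7] wh [30.7 31.3] yaw -1.4152 ztop [0.0504 0.0523]
rest_blue 0.84 [325.3, 170.6, 404.1, 324.0] ctr [598.6 -97.8] wh [ 60.1 184.3] yaw -0.0948 ztop [0.0474 0.0641]
flux_jar 0.56 [432.8, 139.8, 481.1, 170.1] ctr [485.9   5.2] wh [30.2 31.6] yaw 0.8702 ztop [0.0505 0.0523]
5.0167
```

```bash
python3 - <<'E'
from h import *
a=np.load('w_src.npz');b=np.load('w_dst.npz')
save('both.png',np.hstack([a['img'][100:380,140:440],b['img'][100:380,130:500]]))
C=a['C'];img=a['img']
box={'red':(352.5,155.9,386.6,344.2),'yellow':(235.6,150.3,260.2,334.5),'green':(169.9,142.2,200.8,336.4),'blue':(301.9,152.7,324.8,339.7)}
ctr={'red':326,'yellow':184.6,'green':116,'blue':257.2}
for n,(l,t,r,bt) in box.items():
    P=C[int(t)-3:int(bt)+4,int(l)-3:int(r)+4].reshape(-1,3)
    P=P[(P[:,2]>.053)&(abs(P[:,1]-ctr[n]/1000)<.016)]
    x0=P[:,0].min();x1=P[:,0].max();pts=[]
    for x in np.arange(x0+.005,x1-.005,.006):
        s=P[abs(P[:,0]-x)<.003]
        if len(s)>3: pts.append((x,(s[:,1].min()+s[:,1].max())/2,np.ptp(s[:,1])))
    pts=np.array(pts); k=np.polyfit(pts[:,0],pts[:,1],1); h=pts[:,0]<x0+.10; kh=np.polyfit(pts[h,0],pts[h,1],1)
    xo=x0+.08
    print(n,'x',round(x0,4),round(x1,4),'org',round(xo,4),round(np.polyval(k,xo),4),round(np.polyval(kh,xo),4),'yaw',round(k[0],4),round(kh[0],4),'res',round(np.std(pts[:,1]-np.polyval(k,pts[:,0])),4),'w',np.round(pts[h,2].mean(),4))
E
```

```text
red x 0.483 0.7194 org 0.563 0.3226 0.3225 yaw 0.0185 0.0144 res 0.0008 w 0.0234
yellow x 0.4738 0.7099 org 0.5538 0.1846 0.1847 yaw -0.0077 -0.0049 res 0.0005 w 0.0234
green x 0.4704 0.7071 org 0.5504 0.1163 0.1164 yaw -0.0124 -0.0084 res 0.0006 w 0.0235
blue x 0.4781 0.7134 org 0.5581 0.2572 0.2572 yaw -0.0095 -0.0113 res 0.0004 w 0.0235
```

View pics/both.png

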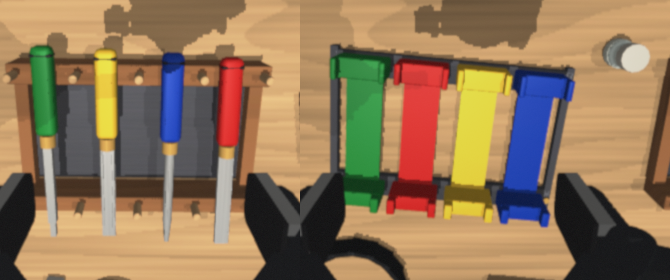

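```bash
cat >> h.py <<'E'
F={'red':(.563,.3226,.016),'yellow':(.5538,.1846,-.006),'green':(.5504,.1163,-.010),'blue':(.5581,.2572,-.010)}
RC={'red':(.5852,-.2364),'yellow':(.5919,-.1670),'blue':(.5986,-.0978),'green':(.5785,-.3058)}
RY=-.095; OFF={'blue':.007,'yellow':.0023,'red':-.0023,'green':-.007}
ZG=.037; ZT=.16
def rest_origin(c): return np.array(RC[c])-.024*np.array([np.cos(RY),np.sin(RY)])
def pick(c,d):
    x,y,w=F[c]; x-=d*np.sin(w); y+=d*np.cos(w)
    robot.servo_line([x,y,ZT],vel=.3,attitude=rot(w))
    robot.servo_line([x,y,ZG],vel=.12); print('down',status.get_contact_force())
    effector.close(); print('gap',status.get_finger_gap(),status.get_contact_force())
    robot.servo_line([x,y,ZG+.03],vel=.06)
    robot.servo_line([x,y,ZT],vel=.15); print('lift gap',status.get_finger_gap(),status.get_contact_force(),status.get_clock())
def place(c):
    o=rest_origin(c)+OFF[c]*np.array([-np.sin(RY),np.cos(RY)])
    robot.servo_line([*o,ZT],vel=.25,attitude=rot(RY)); return o
def lay(o):
    robot.servo_line([*o,ZG+.02],vel=.12)
    robot.servo_line([*o,ZG+.0005],vel=.03); print('laid',status.get_contact_force(),status.get_tool_pos())
    effector.open_jaws(); robot.wait(.2)
    robot.servo_line([*o,ZT],vel=.15); print('up',status.get_contact_force(),status.get_clock())
E
python3 - <<'E'
from h import *
pick('green',-.007)
img,d=imaging.capture('wrist'); s,_=imaging.capture('side'); save('g1.png',np.hstack([img[60:400,100:460],s[60:400,100:460]]))
E
```

```text
down [ 0.33970445 -0.31261977  0.28357963]
gap 0.2694387455370066 [-1.02557368  0.3885342   7.46531525]
lift gap 0.2671906132907805 [-0.60406765  0.55163745 -1.76557137] 9.4917
```

View pics/g1.png

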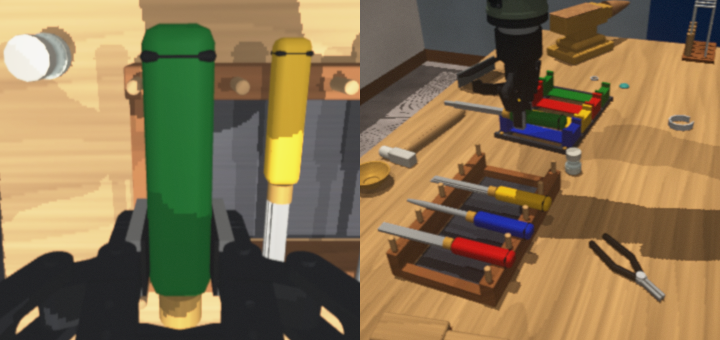

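The green handle (180,170 in the left half) sits straight between the pads, and in the right half the file hangs level. The other files look undisturbed. Next I'll place it.

```bash
python3 - <<'E'
from h import *
o=place('green'); lay(o)
img,d=imaging.capture('wrist'); s,_=imaging.capture('scene'); save('g2.png',np.hstack([img[60:400,100:460],s[150:400,80:440].repeat(1,0) if False else cv2.resize(s[230:400,120:300],(360,340))]))
look('g2w',['file_green'],.053)
E
```

```text
laid [ 0.91141402 -0.19199932 -1.09941503] [ 0.55394619 -0.31047701  0.03737989]
up [-0.27354606 -1.29022757  0.55031789] 15.025
file_green 0.75 [261.6, 94.4, 296.3, 388.5] ctr [ 591.2 -312.1] wh [ 23.  232.7] yaw -0.0815 ztop [0.0649 0.067 ]
```

View pics/g2.png

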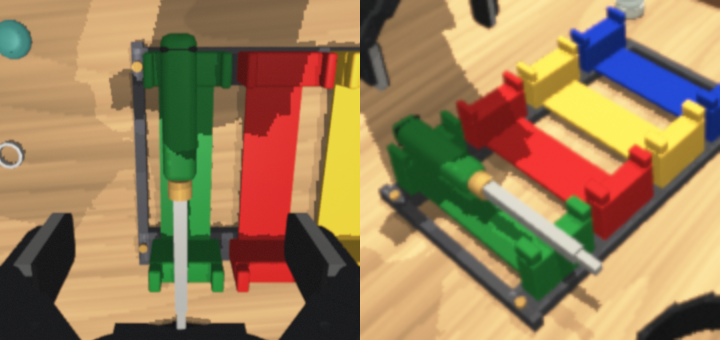

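Green lies flat in both green saddles (handle 180,110, blade running down to 180,325). Yellow is next.

```bash
python3 - <<'E'
from h import *
pick('yellow',-.007)
assert status.get_finger_gap()>.2
o=place('yellow'); lay(o); look('y2w',['file_yellow','file_green'],.053)
robot.servo_line([.5,.25,.28],vel=.3,attitude=rot(0)); look('src2',['file_blue','file_red'],.053)
print(status.get_clock())
E
```

```text
down [ 0.13076778 -0.45402246  0.04106791]
gap 0.27164217785728484 [-2.38017613 -0.44832248  5.77902148]
lift gap 0.27406018920082387 [-0.37108541 -0.43282724 -2.38571717] 20.2083
laid [-1.01828605 -0.02268163 -0.62021907] [ 0.56819195 -0.1624061   0.0374086 ]
up [0.55328506 1.01740755 0.45812799] 25.3167
file_yellow 0.82 [258.2, 96.2, 295.7, 385.1] ctr [ 607.4 -163.9] wh [ 23.2 235.5] yaw -0.074 ztop [0.0646 0.067 ]
file_green 0.95 [26.9, 92.4, 104.0, 329.8] ctr [ 562.2 -309. ] wh [ 23.6 174.3] yaw -0.0877 ztop [0.0647 0.0671]
file_blue 0.68 [277.4, 154.4, 298.0, 349.1] ctr [595.5 257.5] wh [ 22.8 233.2] yaw -0.0097 ztop [0.0649 0.0672]
file_red 0.66 [334.6, 157.9, 363.0, 354.1] ctr [600.9 323.6] wh [ 24.2 235.5] yaw 0.0188 ztop [0.0641 0.067 ]
27.2167
```

```bash
python3 - <<'E'
from h import *
pick('blue',-.010)
assert status.get_finger_gap()>.2
o=place('blue'); lay(o); look('b2w',['file_blue','file_yellow'],.053)
robot.servo_line([.5,.25,.28],vel=.3,attitude=rot(0)); r=look('src3',['file_red'],.053)
pick('red',0)
assert status.get_finger_gap()>.2
o=place('red')
img,d=imaging.capture('scene'); save('r1.png',cv2.resize(img[150:400,110:410],(720,600)))
E
```

```text
down [-0.22404419  0.24617181  0.59381003]
gap 0.2695089462841186 [-1.590468    1.32079078  5.13713213]
lift gap 0.26812114441443347 [ 0.93738913 -0.08339937 -1.6690663 ] 30.9917
laid [-0.46004783  0.61234257 -1.37689907] [ 0.57535313 -0.08854352  0.03740024]
up [-0.49624753 -0.03346751 -0.74627146] 36.0833
file_blue 0.63 [261.9, 88.9, 298.8, 388.3] ctr [612.9 -90.8] wh [ 23.3 234.7] yaw -0.0957 ztop [0.0649 0.067 ]
file_yellow 0.78 [142.9, 92.3, 208.6, 382.7] ctr [ 607.  -164.2] wh [ 24.  236.9] yaw -0.0819 ztop [0.0643 0.067 ]
file_red 0.58 [332.4, 158.8, 365.1, 355.6] ctr [601.  323.8] wh [ 24.3 235.5] yaw 0.0212 ztop [0.0638 0.067 ]
down [-0.03993276 -1.09573937  0.50441773]
gap 0.2675750171645636 [-1.16366241 -1.08872947  5.05833172]
lift gap 0.27170638901494615 [ 0.83170517  0.53748804 -1.9170825 ] 41.5583
```

View pics/r1.png

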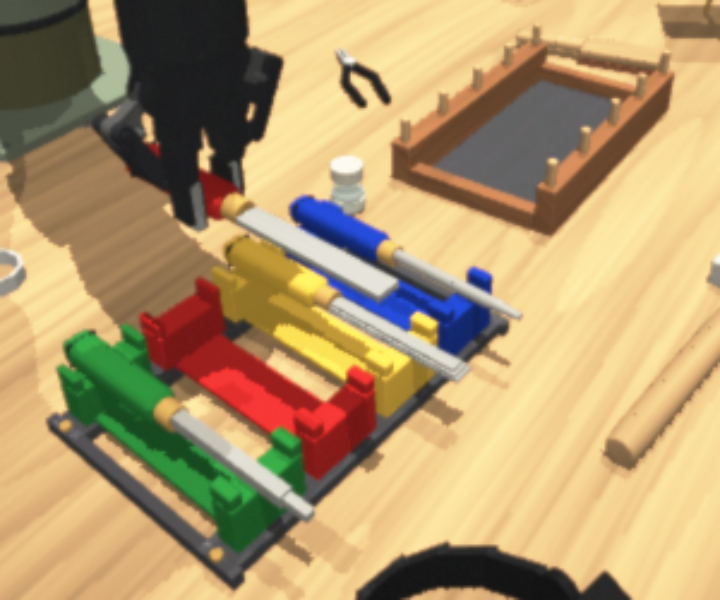

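Red is held level above its empty rest. The other three lie in their rests and the jar (345,180) is standing. Lowering red now.

```bash
python3 - <<'E'
from h import *
OFF['red']=-.0013
o=place('red'); lay(o)
robot.servo_line([.5,-.2,.30],vel=.3,attitude=rot(0))
cs=('red','yellow','green','blue'); r=look('fin',['file_'+c for c in cs]+['flux_jar'],.045)
for c in cs:
    k='file_'+c
    if k in r:
        ct,w,P=r[k]; org=ct-.038*np.array([np.cos(w),np.sin(w)]); v=org-rest_origin(c)
        print(c,'x,y in rest mm',np.round(1000*np.array([v@[np.cos(RY),np.sin(RY)],v@[-np.sin(RY),np.cos(RY)]]),1),'dyaw',round(w-RY,3))
img,d=imaging.capture('scene'); img2,_=imaging.capture('wrist')
save('fin2.png',np.hstack([cv2.resize(img[150:400,110:410],(400,333)),cv2.resize(img2[90:400,120:492],(400,333))]))
print(status.get_contact_force(),status.get_clock())
E
```

```text
laid [ 0.2438234   0.08658651 -1.24779397] [ 0.56118491 -0.23543178  0.03737926]
up [-0.05558738  0.5847445  -0.52641223] 47.8417
file_red 0.71 [232.9, 154.2, 266.0, 342.0] ctr [ 599.1 -237.1] wh [ 22.9 235.7] yaw -0.0935 ztop [0.064  0.0671]
file_yellow 0.75 [293.1, 162.8, 329.9, 345.5] ctr [ 607.  -162.7] wh [ 26.7 236.8] yaw -0.0744 ztop [0.064 0.067]
file_green 0.73 [171.8, 151.8, 195.7, 339.6] ctr [ 592.1 -310.9] wh [ 22.8 235.5] yaw -0.0766 ztop [0.0646 0.0672]
file_blue 0.62 [354.6, 166.3, 402.0, 351.6] ctr [613.4 -90.2] wh [ 28.2 235.1] yaw -0.1029 ztop [0.0644 0.067 ]
red x,y in rest mm [-0.1  0.6] dyaw 0.002
yellow x,y in rest mm [0.6 4.9] dyaw 0.021
green x,y in rest mm [ 0.1 -4.5] dyaw 0.018
blue x,y in rest mm [0.  9.3] dyaw -0.008
[0.35501909 0.4386478  0.30700791] 48.9167
```

View pics/fin2.png

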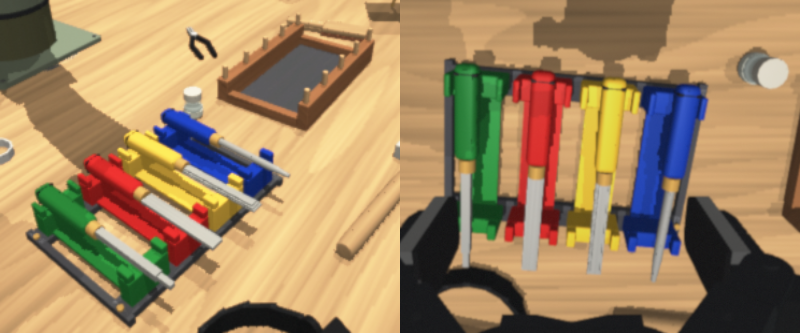

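```bash
python3 - <<'E'
from h import *
imaging.capture('side')
for r in regions_of('flux_jar','side')[:1]: print(r['p'],r['bbox'])
print(status.get_clock()); robot.close_job()
E
```

```text
0.86 [306.6, 209.2, 321.0, 234.4]
49.0167
the job is handed in; nothing more can be done
```

All four files are back on the rests of their own colours, and I handed the job in at 49 s. I don't have the verdict, since handing in reports none.

I took them from one end of the carding rack: green, yellow, blue, then red. The jaws only open fully, so for the first three I shifted the gripper 7–10 mm away from the neighbouring file. I also set the files down slightly spread across the rests, so the fingers could open without reaching the next one.

Last checks from the wrist camera, measured against each file's home point:

| File | Along (mm) | Across (mm) | Angle (rad) |
|---|---|---|---|
| Red | -0.1 | 0.6 | 0.002 |
| Yellow | 0.6 | 4.9 | 0.021 |
| Green | 0.1 | -4.5 | 0.018 |
| Blue | 0.0 | 9.3 | -0.008 |

- **Height:** all four handle tops measured the same as they did in the carding rack, so the files lie flat.
- **Closest to a limit:** blue sits 9.3 mm to one side, near its cheek. The limit is 15 mm.
- **Flux jar:** the network missed it in the last wrist picture. It is visibly standing there, and the side camera finds it within about 2 pixels of its first place.
- **Green rest:** the network took the jar for the green rest, so I worked out that rest's position from the spacing of the other three. The pictures show the green file in both its saddles.

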